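# Unlock the instrument case with its service key

### The arm

A 6-joint arm with a two-finger parallel gripper is mounted at the origin on the work surface. World frame = base frame: x ahead of the robot, y to its left, z up, the work surface at z = 0. Lengths are in m, angles in degrees, forces in N, time in s.
With the tool pointing down it reaches from about 0.375 to 0.9 m from the base axis. Payload 3.1 kg.
Tool frame: the origin (TCP) lies on the centre line of the jaws, within the pads' length; the fingertips stand 25 mm ahead of it and the grasp point (between the pads) lies 6 mm ahead of it; y points along the fingers, x is the direction in which the jaws open and shut, and the axes are right-handed (so a half turn about y gives the same grasp; the last joint's range is limited). The gripper opens to 87 mm and grips with 3 to 60 N. Pads are 19 mm wide; open, the fingers measure 117 mm over their backs; the gripper's body (75 mm by 190 mm) begins 51 mm behind the grasp point.
Start: joints at [53.715, 30.224, 82.088, -0, 67.689, -10.227], TCP at [0.275, 0.561, 0.248] pointing down, gripper open.
Joint ranges: [-176.69, 176.69], [-43.24, 126.21], [12.49, 139.97], [-82, 262], [0, 151.66], [-163.58, 163.58]. Speed limits (degrees/s): [159.86, 159.86, 180, 180, 180, 180].

### API

Orientations are given as a 3x3 rotation matrix whose columns are the frame's x, y, z axes.
In Python, from rig import * gives the robot as it stands.
- The arm moves only by the tool play_rows, never from a script. Its argument "commands" is a list of rows, each a list of 2 entries, a list of its own where there are three numbers: the shift along the world's x, y, z in m, then the turn, a rotation vector about the world's x, y, z in rad. A call has 1 to 10 rows; each row is the pose to reach, as a shift and turn from the pose commanded when the call began; what a row does not reach only later rows make up. A row lasts 1/8 s, in which the tool goes at most 62.5 mm and 10.7 degrees, less where a joint would pass 70% of its speed; a pose out of reach is approached as far as the arm can. A call with a gripper value outside its range is refused whole. "gripper" is the finger opening in m, from 0 to 0.087, set as the call begins (left out, the last holds). The fingers move at their own pace and stop on an object; the grip force is fixed at half the most. Time passes only in rows, so rows that repeat a pose let the fingers close. It gives the time, the measured TCP pose, the force and the opening at its end, in the units of the state.
- read_state(): the state, without advancing time (a new reading comes with each control period).
- capture(name): name is "side" or "top" or "wrist"; returns a dict with "frame" (420x560x3 uint8, red, green, blue), "depth" (420x560 float32, m along the optical axis (not along the pixel's ray), 0 where there is no reading), "mtx" (3x3 intrinsics, pixels), "cam_to_world" (4x4, takes a point from camera to world coordinates); the wrist camera has in their place "hand_eye" (4x4, takes a point from camera to tool coordinates, whose origin is the TCP and whose axes are the tool frame's). Camera axes: x right, y down, z forward; pixel columns grow to the right and rows downward; lengths in m; the calibration is good to about 2 mm. A picture is of the moment at which its call begins: read the wrist's pose just before it.
- hand_in(): hands the job in, once; it reports no verdict.
The state is a dict: "time_s": time; "joint_positions": joint angles; "qvel": joint speeds; "tau": joint torques, N m; "position": TCP position; "tcp_rot": TCP orientation; "force": force on the tool from outside, world axes, zero at the start; "moment": the same for the moment, N m; "opening": opening from 0.0 (shut) to 1.0 (fully open).
Only numpy, scipy, OpenCV 4.12 (cv2) and the standard library are available. Lean on these libraries where they do the work, as an engineer would, in place of code of your own. Each camera call takes 0.05 s, during which the arm holds its last target. There are 200 camera calls.

### The job

Take the red-handled key from its white stand, set it upright into the lock on top of the steel instrument case and, pressing only lightly, turn it gently back and forth until you feel it drop fully home with its flange down on the lock. Then turn it clockwise (seen from above) until the yellow pointer stands at the green mark, let go and leave the key standing there; never force the key or lean on it, and leave the other things where they are.

Things in the scene. Friction and masses are not known exactly. Their poses are not given: they have to be found in the camera images.
- key: Loose steel service key, 80 mm tall, about 120 g, upright in its stand. Origin: middle of the foot of its bit; z up the shank. From the foot up: flat bit 18 (along x) x 5 (along y) x 8 mm tall, the same after a half turn; round guide 20 mm diameter from 8 to 26 mm; flange 32 mm diameter from 26 to 30 mm; neck 11 mm diameter from 30 to 54 mm; red bar above.
- key_grip (a point): Middle of the key's red T-bar handle, 67 mm above its foot; axes as the key's. The bar is 56 mm (along x) x 14 mm (along y) x 26 mm tall; pinch it from above across its 14 mm thickness (along y).
- stand: White fixed key stand. Origin: centre of the underside of its 60 x 60 x 36 mm socket block; the key hangs in the block's 23.5 mm hole, its flange resting on top, so its foot is 10 mm above the table. A low plate (5 mm thick) runs from the block to +y and carries the vial 100 mm away.
- case: Fixed steel instrument case, 244 x 184 mm, lid top 100 mm above the counter. Origin: centre of its underside; z up; -x is the side with the handle and latches. The lock sits in the lid, 40 mm from the centre towards -x.
- lock_mouth (a point): Centre of the lock's mouth, on its upright axis, 112 mm above the counter: top of a square grey boss 44 mm wide, 12 mm over the lid; axes as the case's. Bore 21.8 mm in diameter with a 3 mm lead-in widening to 28 mm. A thin black dust guard without resistance hides the keyway. With the key fully home its flange rests on the mouth and its foot is 26 mm below it.
- lock_core (a point): On the lock's axis 18 mm below the mouth: top of the hidden core, which has a slot keyway 20.5 x 7 mm. A bit out of line rests on the core and presses it down 4.5 mm at most against a spring (1 N rising to 4 N, then rigid).
- lock_axis (a point): The same axis at lid height, 100 mm up; axes as the case's. The keyway's long side stands at an unknown angle, anywhere within 0.9 rad either side of the case's x axis at the start. The bit enters only when in line within about 0.1 rad, and the core turns only once the bit is in it.
- lock (a joint): Angle of the lock and its yellow pointer: 0 = pointer at the red mark (towards the case's -x, locked, where it starts), grows clockwise seen from above; 0.8 rad = green mark, unlocked, where it meets a hard stop. Turning takes about 0.08 N m and the lock stays where it is left.
- dish: Small steel bowl, 60 mm wide, on the case's lid behind the lock: leave it alone.
- vial: Small amber jar with a blue cap, 32 mm wide, 50 mm tall, on the stand's plate: leave it alone.
- bowl: Blue bowl 120 mm wide, 55 mm tall, far side of the counter: leave it alone.
- soap: Green bottle 64 mm wide, 150 mm tall, right side: leave it alone.
- water1: Clear bottle 66 mm wide, 130 mm tall, left side: leave it alone.
- mug: White cup 76 mm wide, 85 mm tall, far side: leave it alone.
- tray: Open steel tray 100 x 160 x 30 mm, far side: leave it alone.

How it is judged:
By the outcome, as a careful person would: the job done as asked, in the order asked, and still so for the second after the job is handed in, with the robot touching nothing.
It also fails if it takes over 72 s, if anything falls off the work surface, if the arm or the gripper's body presses on something with over 40 N, if the wrist force passes 120 N, or if a joint passes its speed limit or range.

## Working session

There is one attempt and no reset: what is moved stays moved. The work goes in short steps, Python scripts to look and compute and a tool call to move; the robot and the scene stay as the last step left them, time stands still between calls to the robot, and variables do not carry over. Pictures are saved under pics/ and viewed, about 8 in all and at most 12, crops included, and the job is handed in when it is done.

Besides the shell and the picture viewer there is one more tool, called as a command line: name --argument value ..., lists and objects as JSON in quotes. play_rows: Moves the arm, as the interface text tells. Its arguments: {"type":"object","properties":{"commands":{"type":"array"},"gripper":{"type":"number"}},"required":["commands"]}

```bash
mkdir -p pics; ls; cat > h.py <<'E'
from rig import *
import numpy as np, cv2
def snap(name,fn=None):
    s=read_state(); c=capture(name)
    if name=="wrist":
        T=np.eye(4);T[:3,:3]=s["tcp_rot"];T[:3,3]=s["position"];c["cam_to_world"]=T@np.array(c["hand_eye"])
    if fn: cv2.imwrite("pics/"+fn,c["frame"][:,:,::-1])
    return c
def cloud(c):
    d=c["depth"];v,u=np.indices(d.shape);K=np.array(c["mtx"])
    P=np.stack([(u-K[0,2])/K[0,0]*d,(v-K[1,2])/K[1,1]*d,d],-1);M=np.array(c["cam_to_world"])
    W=P@M[:3,:3].T+M[:3,3];W[d==0]=np.nan;return W
def ray(c,u,v,z):
    K=np.array(c["mtx"]);M=np.array(c["cam_to_world"]);r=M[:3,:3]@np.linalg.solve(K,[u,v,1.]);o=M[:3,3]
    return o+r*(z-o[2])/r[2]
E
python3 - <<'E'
from h import *
s=read_state();print(s)
for n in("top","side"):
    c=snap(n,n+"0.png");print(n,np.array(c["cam_to_world"]).round(3).tolist(),np.array(c["mtx"]).round(1).tolist())
a=cv2.imread("pics/top0.png");b=cv2.imread("pics/side0.png")
cv2.imwrite("pics/both.png",cv2.resize(np.hstack([a,b]),(800,300)))
E
```

```text
pics
{'time_s': 0.0, 'joint_positions': array([ 5.37159476e+01,  3.02782348e+01,  8.21568770e+01, -1.37943552e-03,
        6.76896740e+01, -1.02250518e+01]), 'qvel': array([-0.0224245 ,  0.05293339, -0.02704065,  0.06190296, -0.02779463,
       -0.03879397]), 'tau': array([ 5.44352060e-04, -4.40039170e+01, -1.76595247e+01,  6.34364784e-02,
        5.80394478e-02, -1.32943342e-04]), 'position': array([0.27410419, 0.56092175, 0.2465767 ]), 'tcp_rot': array([[ 4.39286855e-01, -1.27091458e-03, -8.98345949e-01],
       [ 8.98344281e-01, -1.76878768e-03,  4.39288543e-01],
       [-2.14728146e-03, -9.99997628e-01,  3.64713666e-04]]), 'force': array([-0.17241123,  0.22580562,  0.38430291]), 'moment': array([ 0.00619657,  0.02685021, -0.01496136]), 'opening': 1.0028023434361042}
top [[-0.023, -0.98, 0.2, 0.374], [-1.0, 0.023, -0.003, -0.014], [-0.002, -0.2, -0.98, 1.327], [0.0, 0.0, 0.0, 1.0]] [[383.1, 0.0, 288.3], [0.0, 383.1, 212.1], [0.0, 0.0, 1.0]]
side [[-0.994, -0.08, 0.075, 0.536], [-0.108, 0.634, -0.765, 0.917], [0.013, -0.769, -0.639, 0.846], [0.0, 0.0, 0.0, 1.0]] [[379.1, 0.0, 276.9], [0.0, 379.1, 211.1], [0.0, 0.0, 1.0]]
```

View pics/top0.png

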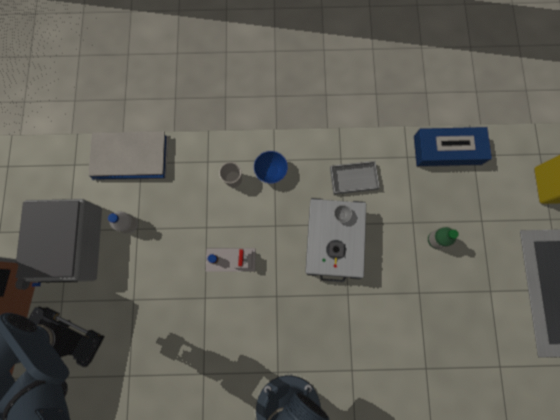

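View pics/side0.png

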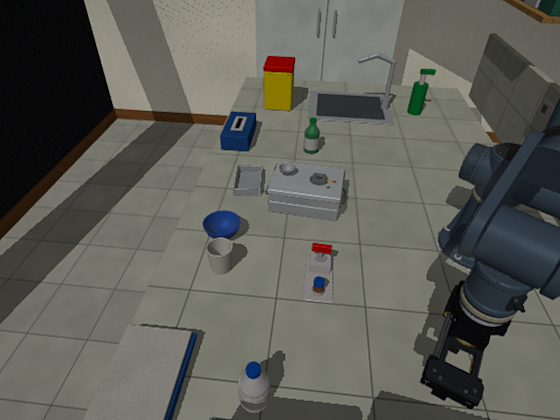

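The top view shows the key's red bar at (241,258), the vial at (213,259), the lock boss at (336,249), with the red mark below it and the green one near (324,260). The side view shows the bar at (321,249) and the lock at about (319,179). Next I'll triangulate the bar and the lock.

```bash
cat >> h.py <<'E'
def redmask(c,box=None):
    h=cv2.cvtColor(c["frame"],cv2.COLOR_RGB2HSV);m=((h[...,0]<8)|(h[...,0]>172))&(h[...,1]>150)&(h[...,2]>60)
    if box: k=np.zeros_like(m);k[box[1]:box[3],box[0]:box[2]]=1;m&=k
    return m
def tri(cs,uvs):
    A=np.zeros((3,3));b=np.zeros(3)
    for c,(u,v) in zip(cs,uvs):
        K=np.array(c["mtx"]);M=np.array(c["cam_to_world"]);r=M[:3,:3]@np.linalg.solve(K,[u,v,1.]);r/=np.linalg.norm(r)
        P=np.eye(3)-np.outer(r,r);A+=P;b+=P@M[:3,3]
    return np.linalg.solve(A,b)
E
python3 - <<'E'
from h import *
t=snap("top");s=snap("side")
uv=[]
for c,b in((t,(225,240,256,280)),(s,(300,235,345,262))):
    m=redmask(c,b);W=cloud(c)[m];v,u=np.nonzero(m);uv.append((u.mean(),v.mean()))
    print(m.sum(),uv[-1],np.nanmedian(W,0).round(3),np.nanpercentile(W,[3,97],axis=0).round(3).tolist())
    top=W[W[:,2]>np.nanpercentile(W[:,2],60)];e=np.linalg.eigh(np.cov(top[:,:2].T))[1][:,1];print("axis",e)
print("tri",tri([t,s],uv))
W=cloud(t)
# case lid
m=(W[...,2]>.09)&(W[...,2]<.108)
k=np.zeros_like(m);k[190:290,300:375]=1;m&=k
r=cv2.minAreaRect(W[m][:,:2].astype(np.float32)*1000);print("lid",r,np.median(W[m][:,2]))
print("lock top view",ray(t,336,249,.112),W[249,336])
for n,p in(("red",(335,266)),("green",(324,260))): print(n,ray(t,*p,.1))
E
```

```text
55 (np.float64(240.52727272727273), np.float64(257.56363636363636)) [0.479 0.139 0.09 ] [[0.457, 0.135, 0.087], [0.505, 0.145, 0.094]]
axis [-0.99286647  0.1192316 ]
162 (np.float64(321.58024691358025), np.float64(247.9320987654321)) [0.482 0.149 0.083] [[0.457, 0.138, 0.068], [0.507, 0.153, 0.089]]
axis [-0.99075252  0.13568139]
tri [0.48172806 0.14162712 0.07520799]
lid ((538.2483520507812, -170.5998992919922), (184.77037048339844, 253.41519165039062), 84.45846557617188) 0.10061641245705033
lock top view [ 0.49860564 -0.16581628  0.112     ] [ 0.49895067 -0.16623573  0.10864789]
red [ 0.44591422 -0.16154919  0.1       ]
green [ 0.46567999 -0.12741836  0.1       ]
```

play_rows --commands '[[[0.05,-0.1,0.02],[0,0,0.08]],[[0.1,-0.2,0.02],[0,0,0.16]],[[0.15,-0.3,0.0],[0,0,0.25]],[[0.19,-0.38,-0.02],[0,0,0.33]],[[0.208,-0.419,-0.02],[0,0,0.332]],[[0.208,-0.419,-0.02],[0,0,0.332]],[[0.208,-0.419,-0.02],[0,0,0.332]],[[0.208,-0.419,-0.02],[0,0,0.332]],[[0.208,-0.419,-0.02],[0,0,0.332]],[[0.208,-0.419,-0.02],[0,0,0.332]]]' --gripper 0.06

```text
time_s: 1.45
position: [0.482, 0.1429, 0.2275]
tcp_rot: [[0.123, -0.001, -0.992], [0.992, 0.0, 0.123], [0.0, -1.0, 0.001]]
force: [-0.1, 0.1, 0.2]
opening: 0.691
```

```bash
python3 - <<'E'
from h import *
s=read_state();print(s["position"],s["tcp_rot"].round(3).tolist(),s["joint_positions"])
c=snap("wrist","w1.png");print(np.array(c["hand_eye"]).round(3).tolist(),np.array(c["mtx"]).round(0).tolist())
m=redmask(c);W=cloud(c)[m];print(m.sum(),np.nanpercentile(W,[2,50,98],axis=0).round(4).tolist())
E
```

```text
[0.48197887 0.14286621 0.22745743] [[0.123, -0.001, -0.992], [0.992, 0.0, 0.123], [0.0, -1.0, 0.001]] [ 3.73823146e+00  2.24779594e+01  1.00647165e+02  3.36698147e-02
  5.69217268e+01 -7.92298081e+01]
[[1.0, -0.0, 0.001, 0.001], [-0.001, -0.262, 0.965, -0.137], [-0.0, -0.965, -0.262, 0.072], [0.0, 0.0, 0.0, 1.0]] [[319.0, 0.0, 279.0], [0.0, 319.0, 211.0], [0.0, 0.0, 1.0]]
820 [[0.4525, 0.1375, 0.0873], [0.4775, 0.144, 0.0898], [0.505, 0.1505, 0.0912]]
```

View pics/w1.png

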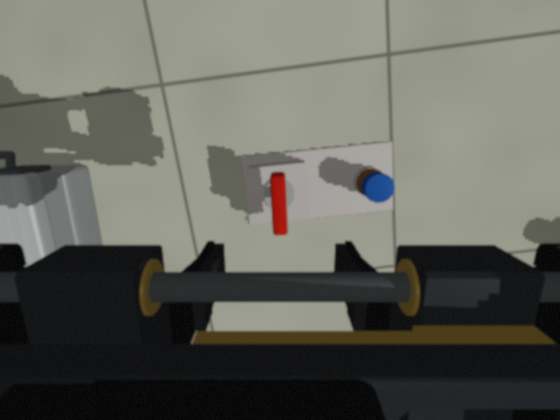

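The wrist view shows the red bar from (279,173) to (281,234), near the jaw centre column, and the vial's blue cap at (378,187). Next I'll fit the bar's top face.

```bash
cat >> h.py <<'E'
def bar(c,lo=None):
    m=redmask(c);n,l,st,_=cv2.connectedComponentsWithStats(m.astype(np.uint8));i=1+np.argmax(st[1:,4]);m=l==i
    W=cloud(c)[m];W=W[~np.isnan(W[:,2])];zt=np.percentile(W[:,2],90)
    T=W[W[:,2]>zt-.006]
    (x,y),(a,b),th=cv2.minAreaRect((T[:,:2]*1000).astype(np.float32))
    bx=cv2.boxPoints(((x,y),(a,b),th));e=max((bx[1]-bx[0],bx[2]-bx[1]),key=np.linalg.norm)
    ang=np.degrees(np.arctan2(e[1],e[0]));ang=(ang+90)%180-90
    return (x,y),sorted((a,b)),ang,zt,st[i]
E
python3 - <<'E'
from h import *
c=snap("wrist");print(bar(c))
m=redmask(c);v,u=np.nonzero(m);print(u.min(),u.max(),v.min(),v.max())
P=[ray(c,x,y,.09) for x,y in zip(u,v)];P=np.array(P);r=cv2.minAreaRect((P[:,:2]*1000).astype(np.float32));print("ray",r)
w=(u.mean(),v.mean());t=snap("top");mt=redmask(t,(225,240,256,280));vt,ut=np.nonzero(mt);print(len(ut),"tri",tri([c,t],[w,(ut.mean(),vt.mean())]))
# stand block
W=cloud(c);k=(W[...,2]>.03)&(W[...,2]<.038);k&=(abs(W[...,0]-.48)<.06)&(abs(W[...,1]-.14)<.06)
print("stand",k.sum(),cv2.minAreaRect((W[k][:,:2]*1000).astype(np.float32)))
E
```

```text
((479.4505920410156, 143.6016387939453), [12.621504783630371, 54.860198974609375], np.float32(-4.203247), np.float64(0.09068388416742157), array([270, 173,  17,  62, 818], dtype=int32))
270 286 173 234
ray ((478.5682678222656, 143.7081298828125), (12.527543067932129, 55.68943405151367), 85.7907485961914)
0 tri [nan nan nan]
stand 2181 ((479.8848876953125, 143.85552978515625), (60.21646499633789, 60.18891525268555), 88.69227600097656)<stdin>:5: RuntimeWarning: Mean of empty slice.
  ret = ret.dtype.type(ret / rcount)
```

play_rows --commands '[[[-0.0025,0.001,-0.04],[0,0,0.05]],[[-0.0025,0.001,-0.09],[0,0,0.05]],[[-0.0025,0.001,-0.13],[0,0,0.05]],[[-0.0025,0.001,-0.1445],[0,0,0.05]],[[-0.0025,0.001,-0.1445],[0,0,0.05]],[[-0.0025,0.001,-0.1445],[0,0,0.05]]]' --gripper 0.05

```text
time_s: 2.35
position: [0.481, 0.1439, 0.0843]
tcp_rot: [[0.072, 0.003, -0.997], [0.997, 0.0, 0.072], [0.0, -1.0, -0.003]]
force: [0.7, 0.7, 0.1]
opening: 0.574
```

play_rows --commands '[[[0,0,0],[0,0,0]],[[0,0,0],[0,0,0]],[[0,0,0],[0,0,0]],[[0,0,0],[0,0,0]],[[0,0,0],[0,0,0]],[[0,0,0],[0,0,0]]]' --gripper 0.008

```text
time_s: 3.1
position: [0.48, 0.1434, 0.083]
tcp_rot: [[0.073, -0.0, -0.997], [0.997, -0.0, 0.073], [-0.0, -1.0, 0.0]]
force: [0.4, -0.2, 0.6]
opening: 0.158
```

```bash
python3 - <<'E'
from h import *
s=read_state();print(s["position"],s["tcp_rot"].round(3).tolist(),s["force"],s["moment"],s["opening"])
c=snap("wrist","w2.png")
E
```

```text
[0.47999622 0.14337757 0.08302854] [[0.073, -0.0, -0.997], [0.997, -0.0, 0.073], [-0.0, -1.0, 0.0]] [ 0.40346194 -0.24748758  0.5915486 ] [-0.07472995  0.05997245 -0.05380462] 0.15825870468513276
```

View pics/w2.png

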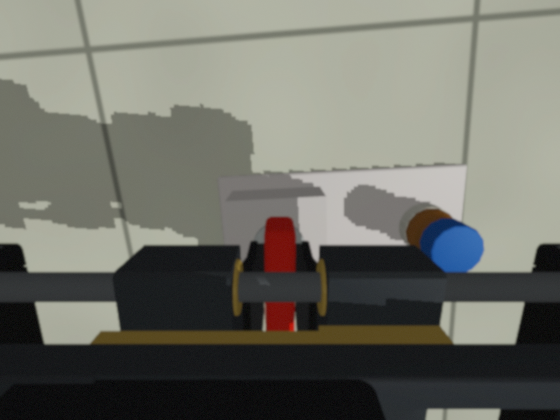

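The view shows the red bar at (280,275) pinched centrally between the pads, and the opening reads 13.7 mm. Next I'll lift and move to where the lock can be seen.

play_rows --commands '[[[0,0,0.02],[0,0,0]],[[0,0,0.05],[0,0,0]],[[0,0,0.09],[0,0,0]],[[0,0,0.135],[0,0,0]],[[0,-0.01,0.17],[0,0,0]],[[0.01,-0.06,0.177],[0,0,0]],[[0.02,-0.115,0.177],[0,0,0]],[[0.03,-0.17,0.177],[0,0,0]],[[0.045,-0.225,0.177],[0,0,0]],[[0.055,-0.28,0.177],[0,0,0]]]'

```text
time_s: 4.4
position: [0.5351, -0.1382, 0.2597]
tcp_rot: [[0.073, -0.0, -0.997], [0.997, 0.001, 0.073], [0.001, -1.0, 0.0]]
force: [0.4, -0.1, -1.2]
opening: 0.157
```

play_rows --commands '[[[0.005,-0.029,0],[0,0,0]],[[0.005,-0.029,0],[0,0,0]],[[0.005,-0.029,0],[0,0,0]],[[0.005,-0.029,0],[0,0,0]]]'

```text
time_s: 4.9
position: [0.5395, -0.1641, 0.2598]
tcp_rot: [[0.071, -0.001, -0.997], [0.997, 0.001, 0.071], [0.001, -1.0, 0.001]]
force: [-0.1, 0.1, -1.2]
opening: 0.157
```

```bash
python3 - <<'E'
from h import *
s=read_state();print(s["position"],s["tcp_rot"].round(3).tolist(),s["force"],s["moment"],s["opening"])
c=snap("wrist","w3.png");W=cloud(c)
k=(W[...,2]>.109)&(W[...,2]<.116)&(abs(W[...,0]-.5)<.05)&(abs(W[...,1]+.166)<.05)
print(k.sum(),np.median(W[k],0),cv2.minAreaRect((W[k][:,:2]*1000).astype(np.float32)))
cv2.imwrite("pics/w3b.png",cv2.resize(c["frame"][60:340,120:440,::-1],None,fx=2,fy=2,interpolation=cv2.INTER_CUBIC))
E
```

```text
[ 0.53951604 -0.16405508  0.25984852] [[0.071, -0.001, -0.997], [0.997, 0.001, 0.071], [0.001, -1.0, 0.001]] [-0.09069716  0.10557839 -1.15224659] [0.03347677 0.0188559  0.00710313] 0.15683048746831488
2034 [ 0.49611427 -0.1631578   0.11180798] ((497.2444763183594, -162.92494201660156), (43.81597900390625, 43.97670364379883), 84.40835571289062)
```

View pics/w3b.png

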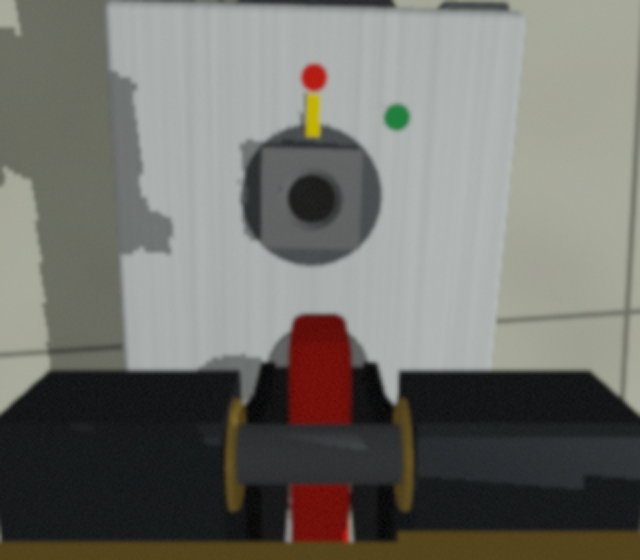

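The crop shows the boss square centred near (313,198), the yellow pointer at the red dot (314,77), and the green dot at (397,117). The boss fit gives a width of 43.9 mm and a height of 0.112, which agrees with the text. Next I'll check the bore centre and the joint range.

```bash
python3 - <<'E'
from h import *
s=read_state();print(s["joint_positions"].round(1),s["position"])
c=snap("wrist");g=cv2.cvtColor(c["frame"],cv2.COLOR_RGB2GRAY)
k=np.zeros_like(g);k[140:180,255:298]=1
for th in(45,60,75):
    m=((g<th)&(k>0)).astype(np.uint8);n,l,st,ce=cv2.connectedComponentsWithStats(m);i=l[159,276];print(th,st[i],ce[i],ray(c,*ce[i],.111),ray(c,*ce[i],.109))
h=cv2.cvtColor(c["frame"],cv2.COLOR_RGB2HSV)
gm=(h[...,0]>55)&(h[...,0]<85)&(h[...,1]>120);v,u=np.nonzero(gm);print("green",len(u),ray(c,u.mean(),v.mean(),.1))
print(bar(c)); t=snap("side");t2=snap("top")
m=redmask(t,(240,140,400,220));print(m.sum())
W=cloud(t);k=(W[...,2]>.109)&(W[...,2]<.116)&(abs(W[...,0]-.497)<.04)&(abs(W[...,1]+.163)<.04);print("side boss",k.sum(),np.median(W[k],0) if k.any() else 0)
E
```

```text
[ -28.3   24.7   90.1    0.    65.2 -114.2] [ 0.53968465 -0.16410834  0.26000043]
45 [265 148  23  22 400] [275.905  158.7075] [ 0.49746447 -0.16276503  0.111     ] [ 0.49766696 -0.16279768  0.109     ]
60 [264 147  25  24 473] [276.3551797  158.80972516] [ 0.49758305 -0.1623723   0.111     ] [ 0.49778637 -0.16240221  0.109     ]
75 [264 146  27  28 568] [276.99471831 159.08450704] [ 0.49786561 -0.16182263  0.111     ] [ 0.49807091 -0.1618487   0.109     ]
green 352 [ 0.55215992 -0.28536498  0.1       ]
((519.03125, -161.05783081054688), [13.631401062011719, 25.603994369506836], np.float32(-4.625679), np.float64(0.26768083706358803), array([ 264,  218,   32,   54, 1603], dtype=int32))
30
side boss 60 [ 0.5019379  -0.16060314  0.1103979 ]
```

Bore centre is about (0.4975, -0.1627), with the boss centre agreeing within 0.5 mm. Next I'll move above it, turn to the counter-clockwise end, and descend to the mouth.

play_rows --commands '[[[-0.02,0.001,0],[0,0,0.15]],[[-0.042,0.001,-0.01],[0,0,0.3]],[[-0.042,0.001,-0.03],[0,0,0.45]],[[-0.042,0.001,-0.05],[0,0,0.6]],[[-0.042,0.001,-0.06],[0,0,0.73]],[[-0.042,0.001,-0.06],[0,0,0.73]],[[-0.042,0.001,-0.06],[0,0,0.73]],[[-0.042,0.001,-0.06],[0,0,0.73]]]'

```text
time_s: 6.1
position: [0.4985, -0.1646, 0.2007]
tcp_rot: [[-0.61, 0.001, -0.792], [0.792, -0.001, -0.61], [-0.001, -1.0, -0.001]]
force: [-0.3, 0.4, -1.1]
opening: 0.157
```

```bash
python3 - <<'E'
from h import *
s=read_state();print(s["joint_positions"].round(1),s["position"],s["force"],s["moment"],s["tcp_rot"].round(4).tolist())
c=snap("side","s2.png");cv2.imwrite("pics/s2b.png",cv2.resize(c["frame"][100:240,230:420,::-1],None,fx=4,fy=4,interpolation=cv2.INTER_CUBIC))
E
```

```text
[ -30.5   26.2   99.3   -0.    54.4 -158.1] [ 0.49845364 -0.16464851  0.20072337] [-0.26492697  0.35643236 -1.06192402] [ 0.07216506  0.05951096 -0.00422644] [[-0.6103, 0.0013, -0.7922], [0.7922, -0.0008, -0.6103], [-0.0014, -1.0, -0.0005]]
```

View pics/s2b.png

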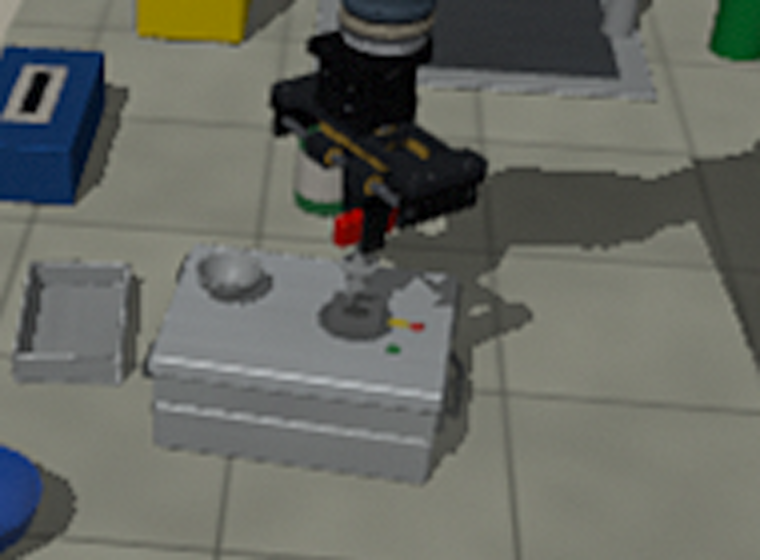

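The side crop shows the key at (357,285) hanging above the lock boss (357,318). Next: a small centring correction, then the descent, in two calls.

play_rows --commands '[[[-0.0008,0.0016,-0.005],[0,0,0]],[[-0.0008,0.0016,-0.012],[0,0,0]],[[-0.0008,0.0016,-0.015],[0,0,0]],[[-0.0008,0.0016,-0.018],[0,0,0]],[[-0.0008,0.0016,-0.018],[0,0,0]],[[-0.0008,0.0016,-0.018],[0,0,0]]]'

```text
time_s: 6.9
position: [0.4973, -0.163, 0.1821]
tcp_rot: [[-0.611, 0.0, -0.792], [0.792, -0.0, -0.611], [-0.0, -1.0, -0.0]]
force: [-0.1, 0.5, -0.9]
opening: 0.156
```

play_rows --commands '[[[0,0,-0.003],[0,0,0]],[[0,0,-0.003],[0,0,0]],[[0,0,-0.003],[0,0,0]]]'

```text
time_s: 7.28
position: [0.4972, -0.1629, 0.1791]
tcp_rot: [[-0.611, 0.0, -0.792], [0.792, 0.0, -0.611], [-0.0, -1.0, -0.0]]
force: [-0.3, -0.3, -0.8]
opening: 0.158
```

play_rows --commands '[[[0,0,-0.003],[0,0,0]],[[0,0,-0.006],[0,0,0]],[[0,0,-0.007],[0,0,0]],[[0,0,-0.007],[0,0,0]]]'

```text
time_s: 7.78
position: [0.4972, -0.1632, 0.1719]
tcp_rot: [[-0.611, -0.0, -0.792], [0.792, -0.0, -0.611], [-0.0, -1.0, 0.0]]
force: [-0.5, -1.9, -2.1]
opening: 0.155
```

play_rows --commands '[[[0,0,-0.0015],[0,0,0]],[[0,0,-0.003],[0,0,0]],[[0,0,-0.003],[0,0,0]],[[0,0,-0.003],[0,0,0]]]'

```text
time_s: 8.28
position: [0.4973, -0.1631, 0.169]
tcp_rot: [[-0.611, 0.0, -0.792], [0.792, -0.0, -0.611], [-0.0, -1.0, 0.0]]
force: [0.2, -2.3, -2.1]
opening: 0.154
```

play_rows --commands '[[[0,0,-0.001],[0,0,0]],[[0,0,-0.002],[0,0,0]],[[0,0,-0.003],[0,0,0]],[[0,0,-0.003],[0,0,0]]]'

```text
time_s: 8.78
position: [0.4973, -0.1631, 0.1662]
tcp_rot: [[-0.611, 0.0, -0.792], [0.792, -0.0, -0.611], [-0.001, -1.0, 0.0]]
force: [-0.7, -3.4, 1.3]
opening: 0.161
```

Core contact is felt at TCP z ≈ 0.166, as expected. A side load of -y 3 N is building, so I'll lift and recentre by -0.6 mm.

play_rows --commands '[[[0,0,0.003],[0,0,0]],[[0,-0.0006,0.003],[0,0,0]],[[0,-0.0006,0.003],[0,0,0]],[[0,-0.0006,0.003],[0,0,0]]]'

```text
time_s: 9.28
position: [0.4971, -0.1633, 0.169]
tcp_rot: [[-0.611, -0.0, -0.792], [0.792, 0.001, -0.611], [0.001, -1.0, -0.0]]
force: [-0.9, -1.7, -0.1]
opening: 0.159
```

play_rows --commands '[[[0,0,-0.002],[0,0,0]],[[0,0,-0.0045],[0,0,0]],[[0,0,-0.0045],[0,0,0]],[[0,0,-0.0045],[0,0,0]]]'

```text
time_s: 9.78
position: [0.4972, -0.1634, 0.1645]
tcp_rot: [[-0.611, 0.0, -0.792], [0.792, 0.0, -0.611], [0.0, -1.0, -0.0]]
force: [-1.1, -1.8, -0.1]
opening: 0.155
```

play_rows --commands '[[[-0.0003,-0.0006,0],[0,0,0]],[[-0.0003,-0.0006,0],[0,0,0]],[[-0.0003,-0.0006,0],[0,0,0]]]'

```text
time_s: 10.15
position: [0.497, -0.1638, 0.1646]
tcp_rot: [[-0.611, 0.0, -0.792], [0.792, 0.001, -0.611], [0.0, -1.0, -0.001]]
force: [1.2, 1.5, 0.6]
opening: 0.158
```

play_rows --commands '[[[0,0,-0.001],[0,0,0]],[[0,0,-0.001],[0,0,0]],[[0,0,-0.001],[0,0,0]]]'

```text
time_s: 10.52
position: [0.4969, -0.164, 0.1636]
tcp_rot: [[-0.611, 0.0, -0.792], [0.792, 0.0, -0.611], [0.0, -1.0, -0.0]]
force: [0.1, 2.1, 2.0]
opening: 0.162
```

```bash
python3 - <<'E'
from h import *
for i in range(4):
    capture("top");s=read_state();print(s["time_s"],s["position"].round(4),s["force"].round(2),s["moment"].round(3),s["joint_positions"].round(1))
E
```

```text
10.575 [ 0.497  -0.164   0.1636] [0.9  1.06 1.78] [ 0.478 -0.124  0.005] [ -30.5   29.5  101.3    0.    49.2 -158.2]
10.625 [ 0.497  -0.1641  0.1636] [-0.11  1.96  2.94] [ 0.412 -0.063 -0.009] [ -30.5   29.5  101.3    0.    49.2 -158.2]
10.675 [ 0.4969 -0.1641  0.1636] [0.53 1.29 2.21] [ 0.54  -0.091  0.078] [ -30.5   29.5  101.3    0.    49.2 -158.2]
10.725 [ 0.4969 -0.1641  0.1636] [-0.2   1.57  1.81] [ 0.469 -0.11   0.022] [ -30.5   29.5  101.3    0.    49.2 -158.2]
```

Fz ≈ +3.3 N net at 3.4 mm of core travel matches the spring, so the bit is out of line and resting on the core. Now I'll probe clockwise in 0.1 rad steps, lifting off for each turn.

play_rows --commands '[[[0,0.0003,0.0045],[0,0,0]],[[0,0.0003,0.0045],[0,0,-0.1]],[[0,0.0003,0],[0,0,-0.1]],[[0,0.0003,0],[0,0,-0.1]],[[0,0.0003,0],[0,0,-0.1]]]'

```text
time_s: 11.35
position: [0.4969, -0.1642, 0.1637]
tcp_rot: [[-0.53, -0.0, -0.848], [0.848, -0.001, -0.53], [-0.0, -1.0, 0.0]]
force: [0.0, -0.3, 1.0]
opening: 0.156
```

play_rows --commands '[[[0,0,0.0045],[0,0,0]],[[0,0,0.0045],[0,0,-0.1]],[[0,0,0],[0,0,-0.1]],[[0,0,0],[0,0,-0.1]],[[0,0,0],[0,0,-0.1]]]'

```text
time_s: 11.98
position: [0.4969, -0.1637, 0.1636]
tcp_rot: [[-0.442, -0.0, -0.897], [0.897, 0.0, -0.442], [0.0, -1.0, -0.0]]
force: [-0.3, -0.8, 1.6]
opening: 0.162
```

play_rows --commands '[[[0,0,0.0045],[0,0,0]],[[0,0,0.0045],[0,0,-0.1]],[[0,0,0],[0,0,-0.1]],[[0,0,0],[0,0,-0.1]],[[0,0,0],[0,0,-0.1]]]'

```text
time_s: 12.6
position: [0.497, -0.1639, 0.1637]
tcp_rot: [[-0.35, 0.0, -0.937], [0.937, -0.0, -0.35], [-0.0, -1.0, -0.0]]
force: [0.2, -1.3, 2.4]
opening: 0.153
```

play_rows --commands '[[[0,0,0.0045],[0,0,0]],[[0,0,0.0045],[0,0,-0.1]],[[0,0,0],[0,0,-0.1]],[[0,0,0],[0,0,-0.1]],[[0,0,0],[0,0,-0.1]]]'

```text
time_s: 13.22
position: [0.497, -0.1638, 0.1637]
tcp_rot: [[-0.255, 0.0, -0.967], [0.967, -0.0, -0.255], [-0.0, -1.0, -0.0]]
force: [-1.0, 0.5, 2.1]
opening: 0.16
```

play_rows --commands '[[[0,0,0.0045],[0,0,0]],[[0,0,0.0045],[0,0,-0.1]],[[0,0,0],[0,0,-0.1]],[[0,0,0],[0,0,-0.1]],[[0,0,0],[0,0,-0.1]]]'

```text
time_s: 13.85
position: [0.497, -0.1639, 0.1637]
tcp_rot: [[-0.157, 0.0, -0.988], [0.988, -0.0, -0.157], [-0.0, -1.0, -0.0]]
force: [0.2, -0.4, 2.2]
opening: 0.157
```

play_rows --commands '[[[0,0,0.0045],[0,0,0]],[[0,0,0.0045],[0,0,-0.1]],[[0,0,0],[0,0,-0.1]],[[0,0,0],[0,0,-0.1]],[[0,0,0],[0,0,-0.1]]]'

```text
time_s: 14.48
position: [0.497, -0.1638, 0.1637]
tcp_rot: [[-0.058, 0.0, -0.998], [0.998, -0.0, -0.058], [-0.0, -1.0, -0.0]]
force: [0.3, -0.0, 1.5]
opening: 0.154
```

play_rows --commands '[[[0,0,0.0045],[0,0,0]],[[0,0,0.0045],[0,0,-0.1]],[[0,0,0],[0,0,-0.1]],[[0,0,0],[0,0,-0.1]],[[0,0,0],[0,0,-0.1]]]'

```text
time_s: 15.1
position: [0.497, -0.1639, 0.1637]
tcp_rot: [[0.042, 0.0, -0.999], [0.999, -0.0, 0.042], [-0.0, -1.0, -0.0]]
force: [-0.1, -0.2, 1.5]
opening: 0.151
```

play_rows --commands '[[[0,0,0.0045],[0,0,0]],[[0,0,0.0045],[0,0,-0.1]],[[0,0,0],[0,0,-0.1]],[[0,0,0],[0,0,-0.1]],[[0,0,0],[0,0,-0.1]]]'

```text
time_s: 15.72
position: [0.497, -0.1639, 0.1636]
tcp_rot: [[0.142, 0.0, -0.99], [0.99, -0.0, 0.142], [-0.0, -1.0, -0.0]]
force: [0.9, -0.2, 1.2]
opening: 0.161
```

play_rows --commands '[[[0,0,0.0045],[0,0,0]],[[0,0,0.0045],[0,0,-0.1]],[[0,0,0],[0,0,-0.1]],[[0,0,0],[0,0,-0.1]],[[0,0,0],[0,0,-0.1]]]'

```text
time_s: 16.35
position: [0.4967, -0.1637, 0.1633]
tcp_rot: [[0.24, -0.001, -0.971], [0.971, 0.0, 0.24], [0.0, -1.0, 0.001]]
force: [0.6, 0.5, -2.1]
opening: 0.159
```

play_rows --commands '[[[0,0,0.0045],[0,0,0]],[[0,0,0.0045],[0,0,-0.1]],[[0,0,0],[0,0,-0.1]],[[0,0,0],[0,0,-0.1]],[[0,0,0],[0,0,-0.1]]]'

```text
time_s: 16.98
position: [0.4968, -0.1638, 0.1635]
tcp_rot: [[0.335, -0.0, -0.942], [0.942, 0.0, 0.335], [0.0, -1.0, 0.0]]
force: [0.4, 0.2, -1.6]
opening: 0.159
```

play_rows --commands '[[[0,0,0.0045],[0,0,0]],[[0,0,0.0045],[0,0,-0.1]],[[0,0,0],[0,0,-0.1]],[[0,0,0],[0,0,-0.1]],[[0,0,0],[0,0,-0.1]]]'

```text
time_s: 17.6
position: [0.4968, -0.1637, 0.1634]
tcp_rot: [[0.428, -0.0, -0.904], [0.904, 0.0, 0.428], [0.0, -1.0, 0.001]]
force: [0.0, -1.0, -1.2]
opening: 0.162
```

play_rows --commands '[[[0,0,0.0045],[0,0,0]],[[0,0,0.0045],[0,0,-0.1]],[[0,0,0],[0,0,-0.1]],[[0,0,0],[0,0,-0.1]],[[0,0,0],[0,0,-0.1]]]'

```text
time_s: 18.23
position: [0.4973, -0.1641, 0.1639]
tcp_rot: [[0.516, 0.001, -0.857], [0.857, -0.001, 0.516], [-0.0, -1.0, -0.001]]
force: [0.4, -1.3, 1.0]
opening: 0.157
```

The force falls to the free level (-1.2 to -2.1 N) at three consecutive angles, so the keyway is centred on jaw yaw ≈ 70.4°. Next I'll go back 0.2 rad, lower into the slot, and continue towards home in steps.

play_rows --commands '[[[0,0,0.0045],[0,0,0]],[[0,0,0.0045],[0,0,0.1]],[[0,0,0.0045],[0,0,0.2]],[[0,0,0.0045],[0,0,0.2]],[[0,0,0],[0,0,0.2]],[[0,0,0],[0,0,0.2]],[[0,0,0],[0,0,0.2]]]'

```text
time_s: 19.1
position: [0.4967, -0.1637, 0.1634]
tcp_rot: [[0.336, -0.001, -0.942], [0.942, 0.0, 0.336], [0.0, -1.0, 0.001]]
force: [0.2, 0.2, -0.8]
opening: 0.16
```

play_rows --commands '[[[0,0,-0.001],[0,0,0]],[[0,0,-0.002],[0,0,0]],[[0,0,-0.002],[0,0,0]],[[0,0,-0.002],[0,0,0]]]'

```text
time_s: 19.6
position: [0.4969, -0.1638, 0.1616]
tcp_rot: [[0.336, 0.0, -0.942], [0.942, -0.0, 0.336], [-0.0, -1.0, -0.0]]
force: [-0.2, -0.6, -1.2]
opening: 0.157
```

```bash
python3 - <<'E'
from h import *
for i in range(4):
    capture("top");s=read_state();print(s["time_s"],s["position"].round(4),s["force"].round(2),s["moment"].round(3))
E
```

```text
19.65 [ 0.4969 -0.1639  0.1616] [ 0.38 -0.22 -1.55] [ 0.022 -0.006 -0.019]
19.7 [ 0.4969 -0.1638  0.1616] [ 0.57  0.34 -0.64] [ 0.04   0.009 -0.03 ]
19.75 [ 0.497  -0.1639  0.1616] [-0.29  0.51 -0.99] [ 0.013  0.026 -0.013]
19.8 [ 0.4969 -0.1638  0.1616] [-0.02  0.09 -1.27] [-0.005 -0.002 -0.013]
```

Past the core's rigid depth (0.1625) with no force at all, so the bit is in the slot. Now down to the flange in small steps.

play_rows --commands '[[[0,0,-0.001],[0,0,0]],[[0,0,-0.0016],[0,0,0]],[[0,0,-0.0016],[0,0,0]]]'

```text
time_s: 20.18
position: [0.4969, -0.1638, 0.1599]
tcp_rot: [[0.336, -0.0, -0.942], [0.942, 0.0, 0.336], [0.0, -1.0, 0.0]]
force: [-0.8, 0.6, -1.3]
opening: 0.159
```

play_rows --commands '[[[0,0,-0.0005],[0,0,0]],[[0,0,-0.0005],[0,0,0]],[[0,0,-0.0005],[0,0,0]]]'

```text
time_s: 20.55
position: [0.4969, -0.1638, 0.1595]
tcp_rot: [[0.336, 0.0, -0.942], [0.942, -0.0, 0.336], [-0.0, -1.0, -0.0]]
force: [0.5, 0.1, -0.3]
opening: 0.152
```

play_rows --commands '[[[0,0,-0.0005],[0,0,0]],[[0,0,-0.0005],[0,0,0]],[[0,0,-0.0005],[0,0,0]]]'

```text
time_s: 20.92
position: [0.4969, -0.1639, 0.159]
tcp_rot: [[0.336, 0.0, -0.942], [0.942, -0.0, 0.336], [-0.0, -1.0, -0.0]]
force: [0.4, -0.3, -0.5]
opening: 0.157
```

play_rows --commands '[[[0,0,-0.0004],[0,0,0]],[[0,0,-0.0004],[0,0,0]],[[0,0,-0.0004],[0,0,0]]]'

```text
time_s: 21.3
position: [0.497, -0.1639, 0.1589]
tcp_rot: [[0.336, 0.0, -0.942], [0.942, -0.0, 0.336], [-0.0, -1.0, -0.0]]
force: [-1.6, 0.0, 4.8]
opening: 0.157
```

```bash
python3 - <<'E'
from h import *
for i in range(4):
    capture("side");s=read_state();print(s["time_s"],s["position"].round(4),s["force"].round(2),s["moment"].round(3))
E
```

```text
21.35 [ 0.497  -0.1639  0.1589] [-1.59  0.2   5.27] [0.102 0.261 0.069]
21.4 [ 0.497  -0.1639  0.1589] [-1.55 -0.19  5.62] [0.078 0.273 0.006]
21.45 [ 0.497  -0.1639  0.1589] [-1.4   0.66  5.36] [0.097 0.208 0.019]
21.5 [ 0.497  -0.1639  0.1589] [-2.17  0.07  5.34] [ 0.079  0.306 -0.052]
```

Flange contact: stiff 6 N rise at z = 0.1589, against 0.159 predicted for home. I'll ease the pressure and turn clockwise.

play_rows --commands '[[[0,0,0.0003],[0,0,0]],[[0,0,0.0003],[0,0,0]],[[0,0,0.0003],[0,0,0]]]'

```text
time_s: 21.88
position: [0.497, -0.1639, 0.1589]
tcp_rot: [[0.336, 0.0, -0.942], [0.942, -0.0, 0.336], [-0.0, -1.0, -0.0]]
force: [-1.2, -0.2, 5.1]
opening: 0.158
```

play_rows --commands '[[[0,0,0],[0,0,-0.05]],[[0,0,0],[0,0,-0.1]],[[0,0,0],[0,0,-0.15]],[[0,0,0],[0,0,-0.2]],[[0,0,0],[0,0,-0.25]],[[0,0,0],[0,0,-0.3]],[[0,0,0],[0,0,-0.3]]]'

```text
time_s: 22.75
position: [0.4969, -0.1634, 0.1589]
tcp_rot: [[0.599, -0.0, -0.801], [0.801, 0.001, 0.599], [0.0, -1.0, 0.001]]
force: [-0.2, 1.9, 4.5]
opening: 0.156
```

```bash
cat > st.py <<'E'
from h import *
F=[];M=[];
for i in range(4):
    capture("side");s=read_state();F.append(s["force"]);M.append(s["moment"])
print(s["time_s"],s["position"].round(4),np.mean(F,0).round(2),np.mean(M,0).round(3),"yaw",np.degrees(np.arctan2(s["tcp_rot"][1,0],s["tcp_rot"][0,0])),s["opening"])
E
python3 st.py
```

```text
22.95 [ 0.4969 -0.1634  0.1589] [-0.73  1.65  4.83] [0.366 0.099 0.082] yaw 53.21879780008959 0.16229091122763376
```

Moment z is +0.08 N·m, so the core is turning. I'll ease up a little more and continue.

play_rows --commands '[[[0,-0.0002,0.0004],[0,0,0]],[[0,-0.0002,0.0004],[0,0,0]],[[0,-0.0002,0.0004],[0,0,0]]]'

```text
time_s: 23.32
position: [0.4968, -0.1636, 0.1589]
tcp_rot: [[0.599, -0.0, -0.8], [0.8, 0.001, 0.599], [0.001, -1.0, 0.001]]
force: [0.8, 2.9, 0.2]
opening: 0.157
```

play_rows --commands '[[[0,0,0],[0,0,-0.05]],[[0,0,0],[0,0,-0.1]],[[0,0,0],[0,0,-0.15]],[[0,0,0],[0,0,-0.2]],[[0,0,0],[0,0,-0.25]],[[0,0,0],[0,0,-0.3]],[[0,0,0],[0,0,-0.35]],[[0,0,0],[0,0,-0.4]],[[0,0,0],[0,0,-0.4]]]'

```text
time_s: 24.45
position: [0.4972, -0.1636, 0.159]
tcp_rot: [[0.864, 0.001, -0.504], [0.504, 0.001, 0.864], [0.001, -1.0, 0.0]]
force: [2.0, 4.0, -0.6]
opening: 0.155
```

```bash
python3 st.py
```

```text
24.65 [ 0.4971 -0.1638  0.159 ] [ 2.02  3.71 -1.5 ] [ 0.782 -0.481  0.07 ] yaw 30.262087682950234 0.1593516079505566
```

play_rows --commands '[[[0.0003,0.0005,-0.0002],[0,0,0]],[[0.0003,0.0005,-0.0002],[0,0,-0.05]],[[0.0003,0.0005,-0.0002],[0,0,-0.1]],[[0.0003,0.0005,-0.0002],[0,0,-0.13]],[[0.0003,0.0005,-0.0002],[0,0,-0.13]],[[0.0003,0.0005,-0.0002],[0,0,-0.13]]]'

```text
time_s: 25.4
position: [0.4973, -0.1636, 0.159]
tcp_rot: [[0.922, 0.0, -0.388], [0.388, -0.0, 0.922], [0.0, -1.0, -0.0]]
force: [1.9, 2.7, -1.8]
opening: 0.152
```

```bash
python3 st.py; python3 - <<'E'
from h import *
c=snap("side");t=snap("top");w=snap("wrist")
A=cv2.resize(c["frame"][145:205,280:360],(480,360),interpolation=cv2.INTER_CUBIC)
C=cv2.resize(w["frame"],(320,240));C=np.vstack([C,np.zeros((120,320,3),np.uint8)])
cv2.imwrite("pics/m1.png",np.hstack([A,C])[:,:,::-1])
E
```

```text
25.6 [ 0.4973 -0.1636  0.159 ] [ 2.09  3.57 -1.38] [ 0.669 -0.525  0.094] yaw 22.810784032214123 0.15776405509395414
```

View pics/m1.png

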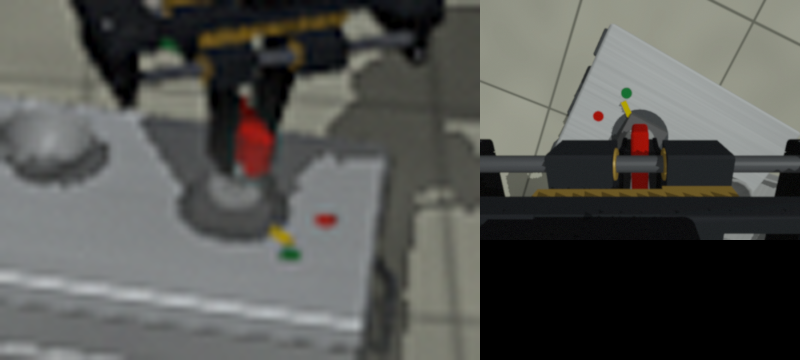

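Side crop (left): the yellow pointer at (282,235) is almost at the green dot (290,254). The wrist view shows the pointer and both dots too, so I can measure its angle there.

```bash
cat > pt.py <<'E'
from h import *
c=snap("wrist");h=cv2.cvtColor(c["frame"],cv2.COLOR_RGB2HSV);W=cloud(c);near=np.linalg.norm(W[...,:2]-[.4972,-.163],axis=-1)<.075
near&=W[...,2]<.125
H=h[...,0];S=h[...,1]
A={}
for n,m in(("red",(H<8)|(H>172)),("yellow",(H>20)&(H<35)),("green",(H>50)&(H<90))):
    m=m&(S>110)&near;v,u=np.nonzero(m);p=ray(c,u.mean(),v.mean(),.1)[:2] if len(u) else np.full(2,np.nan)
    d=p-[.4972,-.163];A[n]=np.arctan2(d[1],d[0]);print(n,len(u),p.round(4),np.linalg.norm(d).round(4),A[n].round(3))
print("pointer cw of red",(A["red"]-A["yellow"])%6.283,"green",(A["red"]-A["green"])%6.283)
E
python3 pt.py
```

```text
red 243 [ 0.4458 -0.1586] 0.0516 3.056
yellow 282 [ 0.4715 -0.139 ] 0.0352 2.389
green 240 [ 0.4651 -0.1228] 0.0514 2.244
pointer cw of red 0.6667648382986369 green 0.8117816504504343
```

The pointer is at ~0.67 and green at 0.81 (text 0.8), so about 0.13 rad remains. I'll continue slowly.

play_rows --commands '[[[0.0003,0.0004,0],[0,0,-0.03]],[[0.0003,0.0004,0],[0,0,-0.06]],[[0.0003,0.0004,0],[0,0,-0.09]],[[0.0003,0.0004,0],[0,0,-0.09]],[[0.0003,0.0004,0],[0,0,-0.09]]]'

```text
time_s: 26.42
position: [0.4975, -0.1633, 0.159]
tcp_rot: [[0.953, -0.0, -0.303], [0.303, -0.0, 0.953], [-0.0, -1.0, -0.0]]
force: [1.1, 0.8, -2.0]
opening: 0.159
```

```bash
python3 st.py; python3 pt.py
```

```text
26.625 [ 0.4975 -0.1633  0.159 ] [ 2.1   1.35 -2.29] [ 0.215 -0.372  0.087] yaw 17.649576412587102 0.157561876616911
red 244 [ 0.4457 -0.1586] 0.0516 3.057
yellow 266 [ 0.4736 -0.1362] 0.0357 2.293
green 241 [ 0.4651 -0.1228] 0.0514 2.245
pointer cw of red 0.7639711370699276 green 0.812151238556567
```

play_rows --commands '[[[0.0003,0,-0.0003],[0,0,-0.015]],[[0.0003,0,-0.0003],[0,0,-0.03]],[[0.0003,0,-0.0003],[0,0,-0.03]]]'

```text
time_s: 27.05
position: [0.4977, -0.1632, 0.159]
tcp_rot: [[0.962, -0.0, -0.274], [0.274, -0.0, 0.962], [-0.0, -1.0, -0.0]]
force: [-0.1, 0.4, 2.1]
opening: 0.158
```

```bash
python3 st.py; python3 pt.py
```

```text
27.25 [ 0.4977 -0.1632  0.159 ] [-0.36  1.3   2.81] [ 0.153 -0.012  0.091] yaw 15.935799159810152 0.15457433117202063
red 244 [ 0.4458 -0.1586] 0.0516 3.055
yellow 261 [ 0.4743 -0.1354] 0.0359 2.262
green 242 [ 0.4652 -0.1228] 0.0514 2.244
pointer cw of red 0.7931240446553178 green 0.811438120615422
```

One more small step, to the light touch of the stop.

play_rows --commands '[[[0,0,0],[0,0,-0.015]],[[0,0,0],[0,0,-0.015]],[[0,0,0],[0,0,-0.015]]]'

```text
time_s: 27.68
position: [0.4978, -0.1632, 0.1589]
tcp_rot: [[0.966, -0.0, -0.26], [0.26, -0.0, 0.966], [-0.0, -1.0, -0.0]]
force: [-1.4, 1.2, 5.8]
opening: 0.156
```

```bash
python3 st.py; python3 pt.py
```

```text
27.875 [ 0.4978 -0.1632  0.159 ] [-0.93  1.04  4.92] [0.195 0.173 0.114] yaw 15.076454896367679 0.15700921610863436
red 240 [ 0.446  -0.1587] 0.0514 3.058
yellow 265 [ 0.4747 -0.1353] 0.0357 2.254
green 239 [ 0.4651 -0.1229] 0.0514 2.246
pointer cw of red 0.8042231478041995 green 0.8120408496467233
```

play_rows --commands '[[[0,0,0.0003],[0,0,-0.012]],[[0,0,0.0003],[0,0,-0.012]],[[0,0,0.0003],[0,0,-0.012]]]'

```text
time_s: 28.3
position: [0.4978, -0.1631, 0.159]
tcp_rot: [[0.969, -0.0, -0.249], [0.249, -0.0, 0.969], [-0.0, -1.0, 0.0]]
force: [-0.4, 0.4, 2.9]
opening: 0.156
```

```bash
python3 st.py; python3 pt.py
```

```text
28.5 [ 0.4978 -0.1631  0.159 ] [-0.58  1.03  3.13] [0.068 0.096 0.15 ] yaw 14.387899092097776 0.15742303436415597
red 245 [ 0.4469 -0.1596] 0.0504 3.075
yellow 264 [ 0.4747 -0.1353] 0.0357 2.253
green 242 [ 0.4651 -0.1228] 0.0514 2.245
pointer cw of red 0.8217507410555416 green 0.8301188764872784
```

The pointer stopped moving while torque rose to 0.15 N·m, so it's at the stop. I'll relieve the twist slightly, release to a small opening (the dish is near), and lift straight up.

play_rows --commands '[[[0,0,0],[0,0,0.015]],[[0,0,0],[0,0,0.015]],[[0,0,0],[0,0,0.015]]]'

```text
time_s: 28.92
position: [0.4978, -0.1632, 0.159]
tcp_rot: [[0.965, -0.0, -0.263], [0.263, -0.0, 0.965], [-0.0, -1.0, -0.0]]
force: [-0.1, 0.7, 1.6]
opening: 0.158
```

play_rows --commands '[[[0,0,0],[0,0,0]],[[0,0,0],[0,0,0]],[[0,0,0],[0,0,0]],[[0,0,0],[0,0,0]],[[0,0,0],[0,0,0]],[[0,0,0],[0,0,0]]]' --gripper 0.028

```text
time_s: 29.68
position: [0.4978, -0.1631, 0.159]
tcp_rot: [[0.965, 0.0, -0.263], [0.263, -0.0, 0.965], [0.0, -1.0, -0.0]]
force: [-0.4, 0.8, -0.0]
opening: 0.319
```

play_rows --commands '[[[0,0,0.005],[0,0,0]],[[0,0,0.015],[0,0,0]],[[0,0,0.03],[0,0,0]],[[0,0,0.06],[0,0,0]],[[0,0,0.09],[0,0,0]],[[0,0,0.12],[0,0,0]],[[0,0,0.12],[0,0,0]],[[0,0,0.12],[0,0,0]]]'

```text
time_s: 30.68
position: [0.4973, -0.1628, 0.2789]
tcp_rot: [[0.965, -0.0, -0.263], [0.263, 0.0, 0.965], [-0.0, -1.0, 0.0]]
force: [-0.4, -0.4, -0.4]
opening: 0.32
```

```bash
python3 st.py; python3 pt.py; python3 - <<'E'
from h import *
c=snap("side");w=snap("wrist");print("bar",bar(w))
A=cv2.resize(c["frame"][125:225,260:360],(360,360),interpolation=cv2.INTER_CUBIC)
C=cv2.resize(w["frame"],(440,330));C=np.vstack([C,np.zeros((30,440,3),np.uint8)])
cv2.imwrite("pics/m2.png",np.hstack([A,C])[:,:,::-1])
W=cloud(w);k=(W[...,2]>.109)&(W[...,2]<.121)&(np.linalg.norm(W[...,:2]-[.4972,-.163],axis=-1)<.016)&(np.linalg.norm(W[...,:2]-[.4972,-.163],axis=-1)>.008);print("flange z",k.sum(),np.median(W[k][:,2]))
E
```

```text
30.875 [ 0.4972 -0.1629  0.2779] [ 0.03 -0.15 -0.31] [-0.069  0.037 -0.009] yaw 15.237538129715768 0.3234844299991445
red 101 [ 0.4517 -0.1611] 0.0455 3.1
yellow 103 [ 0.4748 -0.1352] 0.0357 2.25
green 79 [ 0.465  -0.1225] 0.0517 2.242
pointer cw of red 0.850715344997965 green 0.8580413683664783
bar ((496.9496765136719, -161.5472869873047), [13.175591468811035, 54.417205810546875], np.float32(-73.42196), np.float64(0.16662931634263212), array([ 270,  179,   18,   68, 1049], dtype=int32))
flange z 301 0.11599468315278239
```

View pics/m2.png

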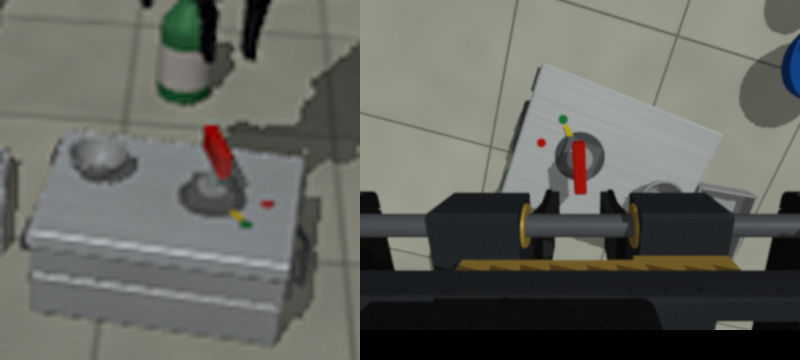

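Left: the key stands upright in the lock with the pointer (237,216) at the green dot (246,224). Right: the same from above, with the gripper clear. The flange top is at 0.116 and the bar top at 0.1666, so the key is home.

```bash
python3 -c "
from rig import *
print(hand_in())"
```

```text
the job is handed in; nothing more can be done
None
```

The key is standing fully home in the lock with the yellow pointer at the green mark, and I handed the job in at about 31 s of the 72 s allowed.

- **Finding the keyway:** I pressed on the core with about 2–4 N net and probed in 0.1 rad steps, lifting off the core before each turn rather than turning under pressure. The bit dropped in at three neighbouring angles, and I used the middle one.
- **Seating:** I lowered the key until the flange met the lock, pressing with about 6 N net at most.
- **Turning:** I turned the key clockwise at about 0.08–0.09 N·m. At the end the torque rose to 0.15 N·m with the pointer no longer moving, which I took as the hard stop. I then eased the twist, let go and lifted straight up.

**Last checks:** The flange top measured 0.116 m and the bar top 0.1666 m, which is home within 1 mm. The pointer lay within 0.01 rad of the green mark's direction.

**What disagreed:** In the last reading the red mark came out skewed, because the red mask apparently also caught part of the handle. The "angle from red" of 0.85 is therefore unreliable. The earlier clean reading was 0.804, with the green mark at 0.812. I did not measure the other objects again at the end; the gripper never came near them and the dish looked untouched in the last picture.

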